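# Put the capillary dies back in order of length

## Robot

A 6-joint arm with a two-finger parallel gripper is mounted at the origin on the work surface. World frame = base frame: x ahead of the robot, y to its left, z up, the work surface at z = 0. Lengths are in mm, angles in rad, forces in N, time in s.
With the tool pointing down it reaches from about 275 to 750 mm from the base axis. Payload 10.2 kg.
Tool frame: the origin (TCP) lies between the finger pads; the fingertips stand 17 mm ahead of it and the grasp point (between the pads) lies 2 mm behind it (tips_ahead is the distance from the TCP to the fingertips, in mm); z points along the fingers, y is the line along which they close (so a half turn about z gives the same grasp; the last joint's range is limited). The gripper opens to 85 mm and grips with 20 to 120 N. Pads are 22 mm wide; open, the fingers measure 114 mm over their backs; the gripper's body (76 mm by 85 mm) begins 54 mm behind the grasp point. The pads swing forward as they close: fully open they stand 13 mm farther back than shut.
Start: joints at [-1.554, 0.313, 1.498, -0, 1.331, -0.223], TCP at [124.678, -509.987, 248.294] pointing down, gripper open.
Joint ranges: [-2.94, 2.94], [-0.97, 2.17], [0.19, 2.56], [-1.23, 4.37], [0.02, 3.11], [-2.88, 2.88]. Speed limits (rad/s): [2.39, 2.39, 3.01, 3.14, 3.14, 3.14].

## Interface

Orientations are given as a unit quaternion [w, x, y, z].
In Python, from rig import sense, capture, finish_job, boxes_of, tips_ahead gives the robot as it stands.
- The arm moves only by the tool drive_tool, never from a script. Its argument "commands" is text: rows parted by semicolons, each of 7 numbers parted by spaces: the shift along the world's x, y, z in units of 0.1 m (1.0 is 0.1 m), then the turn, a rotation vector about the world's x, y, z in units of pi/4 rad (1.0 is pi/4 rad), then the opening in per cent of the stroke, from 0 (shut) to 100 (fully open). A call has 1 to 20 rows; each row shifts and turns the commanded pose from where the row before left it; what a row does not reach is not made up. A row lasts 1/12 s, in which the tool goes at most 41.7 mm and 7.16 degrees, less where a joint would pass 70% of its speed; a pose out of reach is approached as far as the arm can. A call with a number of a shift or a turn outside -1 to 1 is refused whole. A call with a gripper value outside its range is refused whole. The fingers move at their own pace and stop on an object; "force" is the grip in N (left out, the last holds). Time passes only in rows, so rows that do not move let the fingers close. It gives the time, the measured TCP pose, the force, the opening and the grip force at its end, in the units of the state.
- sense(): the state, without advancing time (a new reading comes with each control period).
- capture(name): name is "side" or "top" or "wrist"; returns a dict with "pixels" (420x560x3 uint8, blue, green, red), "fov_y" (degrees; the focal length in pixels is half the picture's height over the tangent of half this angle, whatever the lens; pixels are square), "cx", "cy" (the principal point, pixels), "position" and "attitude" of the camera in the world; the wrist camera has in their place "tool_from_camera" (4x4, takes a point from camera to tool coordinates, whose origin is the TCP and whose axes are the flange's). Camera axes: x right, y down, z forward; pixel columns grow to the right and rows downward; lengths in mm; the calibration is good to about 2 mm. A picture is of the moment at which its call begins: read the wrist's pose just before it. There is no depth.
- finish_job(): hands the job in; it is judged then, once.
Trained networks look in a picture, given as the dict that the camera call returned (one of the last four; its "shot" number tells which), for a name from the list of things; names that differ only in an ending like _2 or _b are one class to them, and where a whole thing is asked for, a point or a joint stands for the part that bears it (a point fixed in the world has none). Each returns a list of dicts, best first, with "confidence" (0 to 1); they miss things now and then, are a little off and sometimes report something else, mostly with a low value. They report only what shows in the picture. A call takes as long as a camera call. They do not tell look-alikes from the thing itself.
- boxes_of(picture, name): "position" ([column, row] in pixels, amid what is visible of it).
The state is a dict: "time_s": time; "joints": joint angles; "dq": joint speeds; "tau": joint torques, N m; "eef_pos": TCP position; "ee_rot": TCP orientation; "force": force on the tool from outside, world axes, zero at the start; "wrist_torque": the same for the moment, N m; "grip_width": opening from 0.0 (shut) to 1.0 (fully open); "grip_force": force on a finger pad.
Only numpy, scipy, OpenCV 4.12 (cv2) and the standard library are available. Lean on these libraries where they do the work, as an engineer would, in place of code of your own. Each camera call takes 0.05 s, during which the arm holds its last target. There are 200 camera calls.

## Task

Put the flow tester's four steel dies away on the white rack, one standing upright in the middle of each dark seat, in order of length: the longest on the seat next to the upright post, then shorter and shorter away from it. One of them still stands in the well of the cold heating block and has to be lifted straight out; do not let any die fall over.

Things in the scene. Friction and masses are not known exactly. Their poses are not given: they have to be found in the camera images.
- die_85: the shortest of four capillary dies: upright plain steel cylinder, 28 mm in diameter and 85 mm long (0.33 kg, give or take 15 %), a dark bore on top and thin dark rings near both ends; loose. Origin: centre of its underside; z runs up its axis. It starts upright either on the bench or in the well of the block (whose floor is the bench top), so its top is then 85 mm above the bench either way
- die_105: the second shortest of four capillary dies: upright plain steel cylinder, 28 mm in diameter and 105 mm long (0.41 kg, give or take 15 %), a dark bore on top and thin dark rings near both ends; loose. Origin: centre of its underside; z runs up its axis. It starts upright either on the bench or in the well of the block (whose floor is the bench top), so its top is then 105 mm above the bench either way
- die_125: the second longest of four capillary dies: upright plain steel cylinder, 28 mm in diameter and 125 mm long (0.49 kg, give or take 15 %), a dark bore on top and thin dark rings near both ends; loose. Origin: centre of its underside; z runs up its axis. It starts upright either on the bench or in the well of the block (whose floor is the bench top), so its top is then 125 mm above the bench either way
- die_145: the longest of four capillary dies: upright plain steel cylinder, 28 mm in diameter and 145 mm long (0.57 kg, give or take 15 %), a dark bore on top and thin dark rings near both ends; loose. Origin: centre of its underside; z runs up its axis. It starts upright either on the bench or in the well of the block (whose floor is the bench top), so its top is then 145 mm above the bench either way
- seat_a: one of four identical seats of the die rack: a flat dark disc 44 mm in diameter, inlaid in the top of the white rack plate. Origin: its centre, on the plate's top, 12 mm above the bench. The four lie in a straight row 60 mm apart; the letters say nothing about their order in the row
- seat_b: one of four identical seats of the die rack: a flat dark disc 44 mm in diameter, inlaid in the top of the white rack plate. Origin: its centre, on the plate's top, 12 mm above the bench. The four lie in a straight row 60 mm apart; the letters say nothing about their order in the row
- seat_c: one of four identical seats of the die rack: a flat dark disc 44 mm in diameter, inlaid in the top of the white rack plate. Origin: its centre, on the plate's top, 12 mm above the bench. The four lie in a straight row 60 mm apart; the letters say nothing about their order in the row
- seat_d: one of four identical seats of the die rack: a flat dark disc 44 mm in diameter, inlaid in the top of the white rack plate. Origin: its centre, on the plate's top, 12 mm above the bench. The four lie in a straight row 60 mm apart; the letters say nothing about their order in the row
- post: the one upright post of the rack, in line with the seats, 50 mm beyond the centre of the first seat, at either end of the row: brass, 14 mm in diameter, round brass cap 26 mm in diameter, top 58 mm above the plate. Origin: centre of its foot, on the plate's top, 12 mm above the bench. The white plate is 310 x 80 x 12 mm, fixed, centred on the row; its other end carries only a flat grey bar 6 mm high
- block: cold aluminium heating block, fixed, 84 x 84 mm and 40 mm high, with one vertical through-well of 30 mm diameter at its centre in which one of the dies (any of them) stands, reaching down to the bench top. Origin: centre of its underside; z up, x and y along its sides
Mind the look-alikes: they are no part of the job. What is shaped like the die_85 but orange or turquoise is not meant.

How it is judged (in metres and radians):
At the end, for the whole second after the job is handed in: Each die stands upright (within 0.1 rad) and at rest on the rack plate (underside within 6 mm of the seat's height), its axis within 12 mm of the centre of a seat; the longest on the seat nearest the post, the second longest on the next, then the second shortest, the shortest on the farthest (((horizontal distance between die_85 and seat_a below 0.012 m and z of die_85 in the frame of seat_a between -0.006 and 0.006 m) or (horizontal distance between die_85 and seat_b below 0.012 m and z of die_85 in the frame of seat_b between -0.006 and 0.006 m) or (horizontal distance between die_85 and seat_c below 0.012 m and z of die_85 in the frame of seat_c between -0.006 and 0.006 m) or (horizontal distance between die_85 and seat_d below 0.012 m and z of die_85 in the frame of seat_d between -0.006 and 0.006 m)) and angle between each of die_85, die_105, die_125, die_145's own z axis and vertical below 0.1 rad and linear speed of each of die_85, die_105, die_125, die_145 below 0.03 m/s and horizontal distance between die_85 and post above 0.2 m and ((horizontal distance between die_105 and seat_a below 0.012 m and z of die_105 in the frame of seat_a between -0.006 and 0.006 m) or (horizontal distance between die_105 and seat_b below 0.012 m and z of die_105 in the frame of seat_b between -0.006 and 0.006 m) or (horizontal distance between die_105 and seat_c below 0.012 m and z of die_105 in the frame of seat_c between -0.006 and 0.006 m) or (horizontal distance between die_105 and seat_d below 0.012 m and z of die_105 in the frame of seat_d between -0.006 and 0.006 m)) and horizontal distance between die_105 and post between 0.14 and 0.2 m and ((horizontal distance between die_125 and seat_a below 0.012 m and z of die_125 in the frame of seat_a between -0.006 and 0.006 m) or (horizontal distance between die_125 and seat_b below 0.012 m and z of die_125 in the frame of seat_b between -0.006 and 0.006 m) or (horizontal distance between die_125 and seat_c below 0.012 m and z of die_125 in the frame of seat_c between -0.006 and 0.006 m) or (horizontal distance between die_125 and seat_d below 0.012 m and z of die_125 in the frame of seat_d between -0.006 and 0.006 m)) and horizontal distance between die_125 and post between 0.08 and 0.14 m and ((horizontal distance between die_145 and seat_a below 0.012 m and z of die_145 in the frame of seat_a between -0.006 and 0.006 m) or (horizontal distance between die_145 and seat_b below 0.012 m and z of die_145 in the frame of seat_b between -0.006 and 0.006 m) or (horizontal distance between die_145 and seat_c below 0.012 m and z of die_145 in the frame of seat_c between -0.006 and 0.006 m) or (horizontal distance between die_145 and seat_d below 0.012 m and z of die_145 in the frame of seat_d between -0.006 and 0.006 m)) and horizontal distance between die_145 and post below 0.08 m); the robot touches nothing.
It fails at once if a die has been knocked over or tipped (more than 0.6 rad) (angle between any of die_85, die_105, die_125, die_145's own z axis and vertical above 0.6 rad).
It also fails if it takes over 141 s, if anything falls off the work surface, if the arm or the gripper's body presses on something with over 40 N, if the wrist force passes 120 N, or if a joint passes its speed limit or range.

## Working session

There is one attempt and no reset: what is moved stays moved. The work goes in short steps, Python scripts to look and compute and a tool call to move; the robot and the scene stay as the last step left them, time stands still between calls to the robot, and variables do not carry over. Pictures are saved under pics/ and viewed, at most 14 in all, crops included, and the job is handed in when it is done.

Besides the shell and the picture viewer there is one more tool, called after "Emit:" as name(argument=value, ...) on one line, values as JSON. drive_tool: Moves the arm, as the interface text tells. Shifts and turns lie within -1 to 1; 1 stands for 0.1 m of shift or pi/4 rad of turn. Its arguments: {"type":"object","properties":{"commands":{"type":"string"},"force":{"type":"number"}},"required":["commands"]}

```bash
ls; mkdir -p pics; cat > h.py <<'E'
import numpy as np, cv2
from rig import *
from scipy.spatial.transform import Rotation as R
def q2m(q): return R.from_quat([q[1],q[2],q[3],q[0]]).as_matrix()
def cam(p,s=None):
    f=p["pixels"].shape[0]/2/np.tan(np.radians(p["fov_y"])/2)
    if "tool_from_camera" in p:
        T=np.array(p["tool_from_camera"]);M=q2m(s["ee_rot"])
        return f,p["cx"],p["cy"],M@T[:3,3]+np.array(s["eef_pos"]),M@T[:3,:3]
    a=np.array(p["attitude"],float)
    A=a if a.shape==(3,3) else q2m(a)
    return f,p["cx"],p["cy"],np.array(p["position"]),A
def at_z(c,uv,z):
    f,cx,cy,o,A=c; d=A@np.array([(uv[0]-cx)/f,(uv[1]-cy)/f,1]); return o+d*(z-o[2])/d[2]
def proj(c,X):
    f,cx,cy,o,A=c; v=A.T@(np.array(X)-o); return np.array([cx+f*v[0]/v[2],cy+f*v[1]/v[2]])
def tri(obs):
    M=np.zeros((3,3));b=np.zeros(3)
    for c,uv in obs:
        f,cx,cy,o,A=c; d=A@np.array([(uv[0]-cx)/f,(uv[1]-cy)/f,1]);d/=np.linalg.norm(d);P=np.eye(3)-np.outer(d,d);M+=P;b+=P@o
    return np.linalg.solve(M,b)
E
python3 - <<'E'
from h import *
s=sense(); print(s)
for n in ["side","top","wrist"]:
    p=capture(n); cv2.imwrite(f"pics/{n}0.png",p["pixels"])
    print(n,{k:v for k,v in p.items() if k!="pixels"})
    c=cam(p,s)
    for o in ["die_85","die_105","die_125","die_145","seat_a","post","block"]:
        print(o,[(np.round(b["position"],1).tolist(),round(b["confidence"],2)) for b in boxes_of(p,o)])
E
```

```text
pics
{'time_s': 0.0, 'joints': array([-1.55443775e+00,  3.13488876e-01,  1.49844658e+00,  4.06879165e-05,
        1.33101170e+00, -2.23385422e-01]), 'dq': array([-1.40736851e-03, -3.30126235e-05,  1.69884364e-03,  3.32896145e-04,
       -1.03139712e-03,  9.10023348e-04]), 'tau': array([-7.18748906e-04, -4.12264788e+01, -2.59738630e+01, -2.46500749e-04,
        4.18260592e-03, -1.77246676e-06]), 'eef_pos': array([ 124.66433404, -509.73929119,  247.71159713]), 'ee_rot': array([-6.71587087e-04,  9.92824303e-01,  1.19580287e-01,  8.96326000e-05]), 'force': array([-0.5180617 , -0.07470199, -0.49867599]), 'wrist_torque': array([ 0.02861056, -0.00126876, -0.0650097 ]), 'grip_force': 0.0, 'grip_width': 0.9991815048850314}
side {'fov_y': 53.80266274251836, 'cx': 279.5933689904288, 'cy': 218.2657857270091, 'position': array([472.53195889, 635.5369732 , 598.94059843]), 'attitude': array([ 0.02880229, -0.05446299,  0.90614571, -0.4184545 ]), 'shot': 1}
die_85 [([334.7, 268.0], 0.86), ([319.6, 347.3], 0.79), ([368.0, 346.2], 0.79), ([215.9, 276.3], 0.76), ([270.5, 289.6], 0.66), ([293.9, 388.4], 
[... 1888 characters left out ...]
, 0.51)]
seat_a [([362.1, 195.5], 0.8), ([374.9, 218.3], 0.63), ([349.1, 173.0], 0.61), ([382.5, 244.6], 0.54)]
post [([342.8, 147.8], 0.52)]
block [([189.2, 219.8], 0.93)]
wrist {'fov_y': 60.43598190216042, 'cx': 281.9314903218771, 'cy': 216.6636652991036, 'tool_from_camera': array([[-1.22475718e-05, -9.45661761e-01, -3.25152016e-01,
         8.35264048e+01],
       [ 9.99999999e-01, -2.80680336e-05,  4.39649566e-05,
        -2.86292106e-01],
       [-5.07023560e-05, -3.25152015e-01,  9.45661760e-01,
        -1.26248961e+02],
       [ 0.00000000e+00,  0.00000000e+00,  0.00000000e+00,
         1.00000000e+00]]), 'shot': 3}
die_85 []
die_105 []
die_125 []
die_145 []
seat_a []
post []
block []
```

View pics/side0.png

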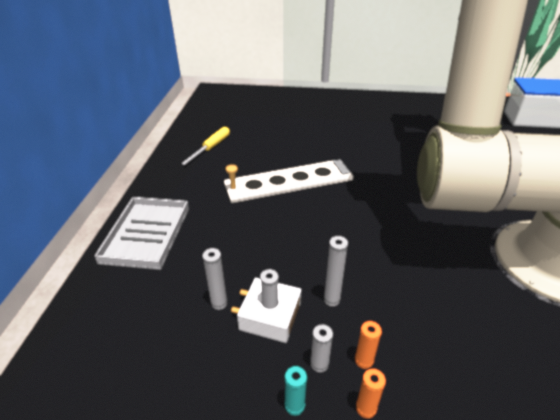

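View pics/top0.png

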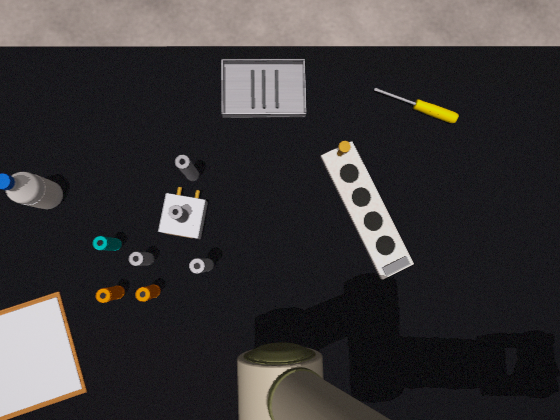

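The side view shows four steel dies: tops at about (212,255), (269,276) in the block, (338,242) and (321,332). In the top view their tops are at (182,161), (176,212), (196,266) and (135,259). The rack's post is at (344,147), with seats running down to (385,245).

```bash
cat > m.py <<'E'
from h import *
def bore(img,uv,r=7):
    # intensity-weighted dark centroid near guess, iterated
    g=cv2.cvtColor(img,cv2.COLOR_BGR2GRAY).astype(float); uv=np.array(uv,float)
    for _ in range(8):
        yy,xx=np.mgrid[0:g.shape[0],0:g.shape[1]]
        m=np.hypot(xx-uv[0],yy-uv[1])<4.0
        w=np.clip(110-g,0,None)*m
        if w.sum()==0: break
        uv=np.array([(w*xx).sum(),(w*yy).sum()])/w.sum()
    return uv
E
python3 - <<'E'
from m import *
pt=capture("top");ps=capture("side");ct,cs=cam(pt),cam(ps)
for n,t,s in [("far",(182,161),(212,255)),("blk",(176,212),(269,276)),("near",(196,266),(338,242)),("small",(135,259),(321,332))]:
    a,b=bore(pt["pixels"],t),bore(ps["pixels"],s)
    X=tri([(ct,a),(cs,b)]); print(n,a.round(1),b.round(1),X.round(1),(proj(ct,X)-a).round(1),(proj(cs,X)-b).round(1))
g=cv2.cvtColor(pt["pixels"],cv2.COLOR_BGR2GRAY)
S=[]
for uv in [(349.1,173),(362.1,195.5),(373,220),(385,245)]:
    w=cv2.resize(g[int(uv[1])-25:int(uv[1])+25,int(uv[0])-25:int(uv[0])+25],None,fx=1,fy=1)
    _,lab,st,ce=cv2.connectedComponentsWithStats(((g<110)).astype(np.uint8))
    l=lab[int(uv[1]),int(uv[0])]; print(ce[l],st[l]); S.append(at_z(ct,ce[l],12)); print(S[-1].round(1))
print(np.diff(np.array(S),axis=0).round(1), at_z(ct,(344,147),70).round(1))
big=np.hstack([cv2.resize(ps["pixels"][220:420,190:400],None,fx=2,fy=2,interpolation=2),cv2.resize(pt["pixels"][140:310,85:225],None,fx=2.4,fy=2.4,interpolation=2)[:400]]) if 0 else cv2.resize(ps["pixels"][225:380,190:400],None,fx=3,fy=3,interpolation=2)
cv2.imwrite("pics/c1.png",big)
s=sense()["time_s"];print(s)
E
```

```text
far [181.7 161.2] [211.1 253.9] [641.9 182.2 123.3] [-0.1 -0.6] [0.7 0.1]
blk [174.8 211.3] [268.9 275.3] [546.2 199.1 103.4] [-0.  -0.4] [0.5 0.1]
near [196.4 265.6] [338.3 241.6] [440.4 150.5 143.1] [ 0.  -0.6] [0.7 0.1]
small [135.2 258.2] [322.4 332.1] [456.4 280.6  83.4] [ 0.  -0.5] [0.6 0.1]
[348.90942029 172.92028986] [340 164  19  19 276]
[ 638.1 -170.5   12. ]
[360.66546763 196.57194245] [352 187  19  20 278]
[ 583.8 -195.    12. ]
[372.78014184 220.63829787] [364 211  19  20 282]
[ 529.1 -219.9   12. ]
[384.94736842 244.9122807 ] [376 236  19  19 285]
[ 474.5 -244.7   12. ]
[[-54.3 -24.4   0. ]
 [-54.7 -24.9   0. ]
 [-54.6 -24.8   0. ]] [ 681.4 -148.4   70. ]
1.3
```

View pics/c1.png

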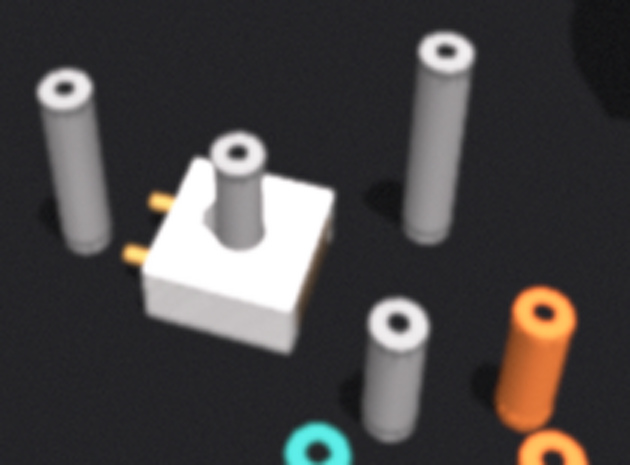

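All four dies are identified by height: 125 at (642,182), 105 in the block at (546,199), 145 at (440,150) and 85 at (456,281). I'll place them shortest first, with the closing axis perpendicular to the row.

Emit:
drive_tool(commands="0.27 0.26 0.04 0 0 0.119 60;0.27 0.26 0.04 0 0 0.119 60;0.27 0.26 0.04 0 0 0 60;0.27 0.26 0.04 0 0 0 60;0.27 0.26 0.04 0 0 0 60;0.27 0.26 0.04 0 0 0 60;0.27 0.26 0 0 0 0 60;0.27 0.26 0 0 0 0 60;0.27 0.26 0 0 0 0 60;0.27 0.26 0 0 0 0 60;0.27 0.26 0 0 0 0 60;0.27 0.26 0 0 0 0 60;0 0 0 0 0 0 60", force=60)

```text
time_s: 2.38
eef_pos: [451.7, -193.9, 272.3]
ee_rot: [-0.0, 0.977, 0.214, 0.001]
force: [0.4, -0.5, 0.8]
grip_width: 0.6
grip_force: 0.0
```

Emit:
drive_tool(commands="0 0.36 0 0 0 0 60;0 0.36 0 0 0 0 60;0 0.36 0 0 0 0 60;0 0.36 0 0 0 0 60;0 0.36 0 0 0 0 60;0 0.36 0 0 0 0 60;0 0.36 0 0 0 0 60;0 0.36 0 0 0 0 60;0 0.36 0 0 0 0 60;0 0.36 0 0 0 0 60;0 0.36 0 0 0 0 60;0 0.36 0 0 0 0 60;0 0.36 0 0 0 0 60;0 0 0 0 0 0 60;0 0 0 0 0 0 60")

```text
time_s: 3.63
eef_pos: [448.4, 271.0, 272.0]
ee_rot: [0.0, 0.977, 0.213, -0.0]
force: [0.4, -1.0, -0.5]
grip_width: 0.603
grip_force: 0.0
```

```bash
cat > w.py <<'E'
from m import *
import sys
name=sys.argv[1]; pts=[tuple(map(float,a.split(","))) for a in sys.argv[2:]]
s=sense();p=capture("wrist");c=cam(p,s);print(s["eef_pos"].round(1))
im=p["pixels"].copy()
for X in pts:
    e=proj(c,X); print(X,e.round(1))
    cv2.drawMarker(im,tuple(int(round(v)) for v in e),(0,0,255),0,9,1)
for o in ["die_85","seat_a"]:
    for b in boxes_of(p,o): print(o,np.round(b["position"],1),round(b["confidence"],2))
cv2.imwrite(f"pics/{name}.png",im); cv2.imwrite(f"pics/{name}_raw.png",p["pixels"])
np.savez(f"pics/{name}.npz",c=np.array([c[0],c[1],c[2]]),o=c[3],A=c[4])
E
python3 w.py w1 456.4,280.6,83.4 440.4,150.5,143 546.2,199.1,103.4
```

```text
[448.4 271.  272. ]
(456.4, 280.6, 83.4) [276.2 178.4]
(440.4, 150.5, 143.0) [415.7 279.7]
(546.2, 199.1, 103.4) [415.7 125.2]
die_85 [219.1 110.6] 0.9
die_85 [407.9 120. ] 0.89
die_85 [395.8 256.7] 0.89
die_85 [485.5  22.2] 0.85
die_85 [190.4 209.6] 0.69
die_85 [275.7 174.6] 0.59
die_85 [260.5 238.6] 0.57
```

View pics/w1.png

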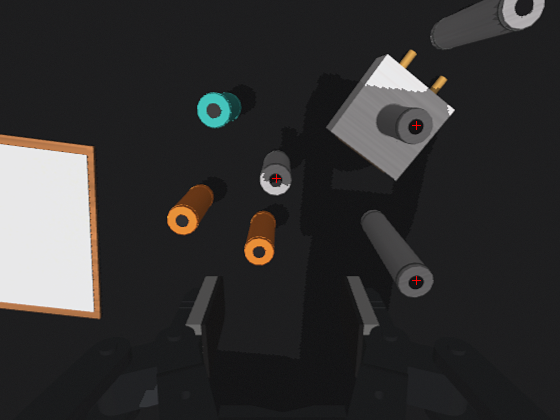

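The predicted bores (red crosses at (276,178), (416,280) and (416,125)) fall on the real ones, so the positions hold. Next I grasp die_85.

Emit:
drive_tool(commands="0.04 0.05 0 0 0 0 60;0.04 0.05 -0.1 0 0 0 60;0 0 -0.3 0 0 0 60;0 0 -0.3 0 0 0 60;0 0 -0.3 0 0 0 60;0 0 -0.3 0 0 0 60;0 0 -0.3 0 0 0 60;0 0 -0.3 0 0 0 60;0 0 -0.15 0 0 0 60;0 0 -0.09 0 0 0 60;0 0 0 0 0 0 60;0 0 0 0 0 0 60")

```text
time_s: 4.78
eef_pos: [457.1, 280.0, 58.6]
ee_rot: [-0.0, 0.977, 0.212, 0.0]
force: [-0.3, -0.2, 0.4]
grip_width: 0.598
grip_force: 0.0
```

Emit:
drive_tool(commands="0 0 0 0 0 0 25;0 0 0 0 0 0 25;0 0 0 0 0 0 20;0 0 0 0 0 0 20;0 0 0 0 0 0 20;0 0 0 0 0 0 20;0 0 0 0 0 0 20;0 0 0 0 0 0 20")

```text
time_s: 5.45
eef_pos: [457.4, 280.3, 59.6]
ee_rot: [-0.0, 0.977, 0.212, 0.001]
force: [-0.4, -0.2, 6.3]
grip_width: 0.298
grip_force: 58.4
```

Emit:
drive_tool(commands="0 0 0.1 0 0 0 20;0 0 0.25 0 0 0 20;0 0 0.3 0 0 0 20;0 0 0.3 0 0 0 20;0 0 0.3 0 0 0 20;0 0 0.3 0 0 0 20;0 0 0.15 0 0 0 20")

```text
time_s: 6.03
eef_pos: [457.1, 280.2, 232.5]
ee_rot: [-0.0, 0.977, 0.212, 0.002]
force: [0.0, 0.4, -2.7]
grip_width: 0.299
grip_force: 59.1
```

Emit:
drive_tool(commands="0 -0.15 0 0 0 0 20;0 -0.3 0 0 0 0 20;0 -0.3 0 0 0 0 20;0 -0.3 0 0 0 0 20;0 -0.3 0 0 0 0 20;0 -0.3 0 0 0 0 20;0 -0.3 0 0 0 0 20;0 -0.3 0 0 0 0 20;0 -0.3 0 0 0 0 20;0 -0.3 0 0 0 0 20;0 -0.3 0 0 0 0 20;0 -0.3 0 0 0 0 20;0 -0.3 0 0 0 0 20;0 -0.3 0 0 0 0 20;0 -0.15 0 0 0 0 20;0 0 0 0 0 0 20")

```text
time_s: 7.37
eef_pos: [456.2, -142.5, 228.5]
ee_rot: [0.0, 0.978, 0.21, -0.0]
force: [-0.2, 1.3, -3.4]
grip_width: 0.302
grip_force: 59.5
```

```bash
python3 w.py w2 638.1,-170.5,12 583.8,-195,12 529.1,-219.9,12 474.5,-244.7,12
```

```text
[ 456.2 -142.5  228.5]
(638.1, -170.5, 12.0) [402.2   3. ]
(583.8, -195.0, 12.0) [395.   79.3]
(529.1, -219.9, 12.0) [388.7 147.4]
(474.5, -244.7, 12.0) [383.1 208.1]
die_85 [282.2 322.5] 0.58
seat_a [399.2  10.9] 0.95
seat_a [388.2 143.2] 0.84
seat_a [394.8  79. ] 0.64
seat_a [381.  210.9] 0.57
```

View pics/w2.png

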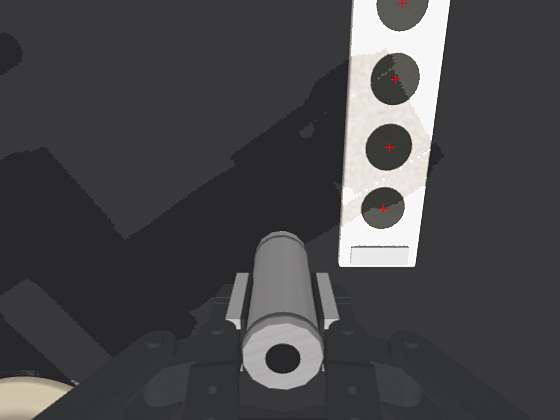

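The seat predictions (red crosses at (402,3), (395,79), (389,147) and (383,208)) sit in the middle of the dark discs, and die_85 hangs upright in the fingers. Now placing it.

Emit:
drive_tool(commands="0.04 -0.15 0 0 0 0 20;0.05 -0.25 0 0 0 0 20;0.05 -0.3 0 0 0 0 20;0.04 -0.22 0 0 0 0 20;0 -0.1 0 0 0 0 20;0 0 -0.2 0 0 0 20;0 0 -0.3 0 0 0 20;0 0 -0.3 0 0 0 20;0 0 -0.3 0 0 0 20;0 0 -0.2 0 0 0 20;0 0 -0.1 0 0 0 20;0 0 -0.05 0 0 0 20;0 0 0 0 0 0 20;0 0 0 0 0 0 20")

```text
time_s: 8.68
eef_pos: [475.3, -242.2, 84.5]
ee_rot: [0.001, 0.977, 0.212, 0.001]
force: [0.2, -0.3, -2.4]
grip_width: 0.297
grip_force: 59.8
```

Emit:
drive_tool(commands="-0.008 -0.025 -0.05 0 0 0 20;0 0 -0.04 0 0 0 20;0 0 -0.02 0 0 0 20;0 0 -0.01 0 0 0 20;0 0 0 0 0 0 20;0 0 0 0 0 0 20")

```text
time_s: 9.18
eef_pos: [473.9, -244.5, 71.6]
ee_rot: [0.0, 0.977, 0.212, 0.0]
force: [-1.5, 0.5, 1.6]
grip_width: 0.303
grip_force: 60.5
```

Emit:
drive_tool(commands="0 0 0 0 0 0 35;0 0 0 0 0 0 45;0 0 0 0 0 0 60;0 0 0 0 0 0 60;0 0 0 0 0 0 60;0 0 0.15 0 0 0 60;0 0 0.3 0 0 0 60;0 0 0.35 0 0 0 60;0 0 0.35 0 0 0 60;0 0 0.35 0 0 0 60;0 0 0.35 0 0 0 60;0 0 0.1 0 0 0 60")

```text
time_s: 10.18
eef_pos: [474.9, -245.2, 271.8]
ee_rot: [0.003, 0.977, 0.212, 0.003]
force: [-0.0, -0.9, 0.8]
grip_width: 0.603
grip_force: 0.0
```

Emit:
drive_tool(commands="0.06 0.36 0 0 0 0 60;0.06 0.36 0 0 0 0 60;0.06 0.36 0 0 0 0 60;0.06 0.36 0 0 0 0 60;0.06 0.36 0 0 0 0 60;0.06 0.36 0 0 0 0 60;0.06 0.36 0 0 0 0 60;0.06 0.36 0 0 0 0 60;0.06 0.36 0 0 0 0 60;0.06 0.36 0 0 0 0 60;0.06 0.36 0 0 0 0 60;0.06 0.36 0 0 0 0 60;0 0.1 0 0 0 0 60;0 0 0 0 0 0 60;0 0 0 0 0 0 60")

```text
time_s: 11.43
eef_pos: [545.7, 197.4, 265.8]
ee_rot: [0.0, 0.977, 0.212, -0.0]
force: [-1.3, 0.1, -0.3]
grip_width: 0.598
grip_force: 0.0
```

```bash
python3 - <<'E'
from m import *
pt=capture("top");ps=capture("side");ct,cs=cam(pt),cam(ps)
e=[proj(ct,(474.5,-244.7,97)),proj(cs,(474.5,-244.7,97))]
a,b=bore(pt["pixels"],e[0]),bore(ps["pixels"],e[1]);print(e,a,b,at_z(ct,a,97),tri([(ct,a),(cs,b)]))
E
python3 w.py w3 546.2,199.1,103.4 641.9,182.2,123.3
```

```text
[array([398.48474239, 243.4728053 ]), array([325.34745584, 141.08068482])] [398.58594347 244.59969442] [324.31111111 133.70735931] [ 472.24273458 -244.78540138   97.        ] [ 474.85731665 -236.21479628  121.03132264]
[545.9 196.3 266.2]
(546.2, 199.1, 103.4) [279.4 197. ]
(641.9, 182.2, 123.3) [356.5  95.6]
die_85 [ 89.4 264.6] 0.91
die_85 [349.4  95. ] 0.85
die_85 [278.9 188.4] 0.82
die_85 [276.8 315.4] 0.79
die_85 [110.  173.1] 0.73
die_85 [163.4 289.5] 0.69
```

View pics/w3.png

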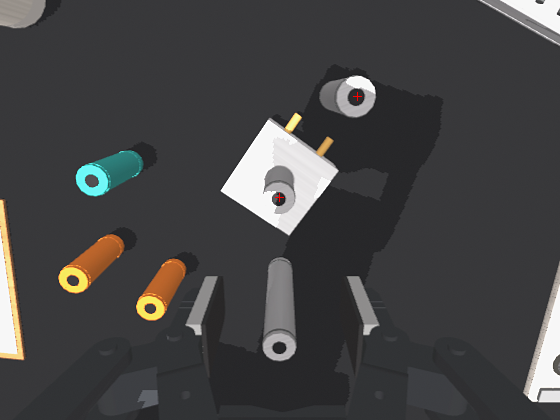

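die_105's bore sits at about (279,199), matching the prediction, and its surroundings are clear. Next I grasp it and lift it straight out.

Emit:
drive_tool(commands="0.003 0.025 0 0 0 0 60;0 0 -0.1 0 0 0 60;0 0 -0.3 0 0 0 60;0 0 -0.3 0 0 0 60;0 0 -0.3 0 0 0 60;0 0 -0.3 0 0 0 60;0 0 -0.3 0 0 0 60;0 0 -0.2 0 0 0 60;0 0 -0.07 0 0 0 60;0 0 0 0 0 0 60;0 0 0 0 0 0 60")

```text
time_s: 12.6
eef_pos: [546.6, 200.0, 80.0]
ee_rot: [0.0, 0.977, 0.212, 0.0]
force: [-0.1, -0.4, 1.0]
grip_width: 0.601
grip_force: 0.0
```

Emit:
drive_tool(commands="0 -0.008 0 0 0 0 45;0 0 0 0 0 0 35;0 0 0 0 0 0 25;0 0 0 0 0 0 20;0 0 0 0 0 0 20;0 0 0 0 0 0 20;0 0 0 0 0 0 20")

```text
time_s: 13.18
eef_pos: [546.8, 199.5, 80.8]
ee_rot: [-0.0, 0.977, 0.212, 0.001]
force: [-1.5, 0.5, 6.8]
grip_width: 0.301
grip_force: 58.8
```

Emit:
drive_tool(commands="0 0 0.05 0 0 0 20;0 0 0.1 0 0 0 20;0 0 0.15 0 0 0 20;0 0 0.15 0 0 0 20")

```text
time_s: 13.52
eef_pos: [545.8, 199.1, 125.0]
ee_rot: [-0.0, 0.977, 0.212, -0.001]
force: [-0.4, -0.0, -4.8]
grip_width: 0.301
grip_force: 59.2
```

Emit:
drive_tool(commands="0 0 0.2 0 0 0 20;0 0 0.3 0 0 0 20;0 0 0.3 0 0 0 20;0 0 0.3 0 0 0 20;0 -0.1 0.2 0 0 0 20;-0.01 -0.2 0.1 0 0 0 20;-0.015 -0.3 0 0 0 0 20;-0.015 -0.3 0 0 0 0 20;-0.015 -0.3 0 0 0 0 20;-0.015 -0.3 0 0 0 0 20;-0.015 -0.3 0 0 0 0 20;-0.015 -0.3 0 0 0 0 20;-0.015 -0.3 0 0 0 0 20;-0.015 -0.3 0 0 0 0 20;-0.015 -0.3 0 0 0 0 20;-0.015 -0.3 0 0 0 0 20;-0.015 -0.3 0 0 0 0 20;0 -0.3 0 0 0 0 20;0 -0.2 0 0 0 0 20;0 -0.1 0 0 0 0 20")

```text
time_s: 15.18
eef_pos: [528.0, -223.2, 264.4]
ee_rot: [0.0, 0.978, 0.211, -0.0]
force: [0.7, -0.3, -5.5]
grip_width: 0.306
grip_force: 59.5
```

Emit:
drive_tool(commands="0 0 0 0 0 0 20;0 0 0 0 0 0 20")

```text
time_s: 15.35
eef_pos: [528.5, -220.4, 264.4]
ee_rot: [-0.0, 0.977, 0.212, -0.0]
force: [0.1, -0.1, -3.9]
grip_width: 0.298
grip_force: 59.5
```

```bash
python3 w.py w4 638.1,-170.5,12 583.8,-195,12  474.5,-244.7,97
```

```text
[ 528.5 -220.4  264.4]
(638.1, -170.5, 12.0) [282.4  52.1]
(583.8, -195.0, 12.0) [282.2 116.4]
(474.5, -244.7, 97.0) [282.3 260.7]
die_85 [283.5 310.7] 0.75
seat_a [281.4 117.5] 0.9
seat_a [277.9 172.3] 0.88
seat_a [278.4 220.2] 0.81
seat_a [283.2  49.9] 0.69
```

View pics/w4.png

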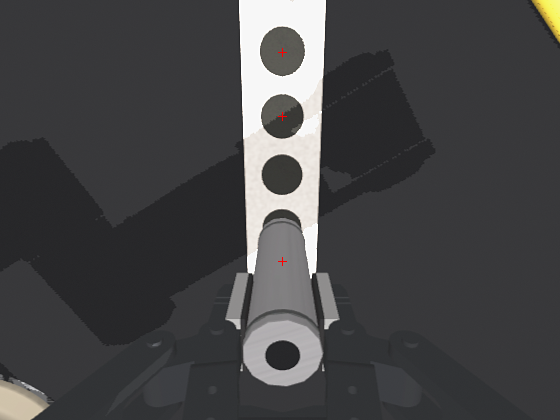

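die_105 hangs upright and centred over seat 3, and seats 1 and 2 at (282,52) and (282,116) match the prediction. Lowering.

Emit:
drive_tool(commands="0.005 0.005 -0.15 0 0 0 20;0 0 -0.3 0 0 0 20;0 0 -0.3 0 0 0 20;0 0 -0.3 0 0 0 20;0 0 -0.3 0 0 0 20;0 0 -0.2 0 0 0 20;0 0 -0.06 0 0 0 20;0 0 0 0 0 0 20;0 0 0 0 0 0 20")

```text
time_s: 16.25
eef_pos: [529.8, -220.2, 104.6]
ee_rot: [0.001, 0.977, 0.212, 0.001]
force: [0.2, -1.4, -3.2]
grip_width: 0.302
grip_force: 59.6
```

Emit:
drive_tool(commands="-0.006 0 -0.05 0 0 0 20;0 0 -0.04 0 0 0 20;0 0 -0.02 0 0 0 20;0 0 -0.01 0 0 0 20;0 0 0 0 0 0 20;0 0 0 0 0 0 20")

```text
time_s: 16.75
eef_pos: [528.9, -220.4, 92.8]
ee_rot: [0.0, 0.977, 0.212, 0.001]
force: [-2.6, 1.9, 6.2]
grip_width: 0.301
grip_force: 61.2
```

Emit:
drive_tool(commands="0 0 0 0 0 0 35;0 0 0 0 0 0 45;0 0 0 0 0 0 60;0 0 0 0 0 0 60;0 0 0 0 0 0 60;0 0 0.15 0 0 0 60;0 0 0.3 0 0 0 60;0 0 0.35 0 0 0 60;0 0 0.35 0 0 0 60;0 0 0.35 0 0 0 60;0 0 0.3 0 0 0 60")

```text
time_s: 17.67
eef_pos: [528.6, -220.3, 274.0]
ee_rot: [0.001, 0.977, 0.212, 0.001]
force: [0.2, -0.6, 0.5]
grip_width: 0.597
grip_force: 0.0
```

Emit:
drive_tool(commands="0.09 0.33 0 0 0 0 60;0.09 0.33 0 0 0 0 60;0.09 0.33 0 0 0 0 60;0.09 0.33 0 0 0 0 60;0.09 0.33 0 0 0 0 60;0.09 0.33 0 0 0 0 60;0.09 0.33 0 0 0 0 60;0.09 0.33 0 0 0 0 60;0.09 0.33 0 0 0 0 60;0.09 0.33 0 0 0 0 60;0.09 0.33 0 0 0 0 60;0.09 0.33 0 0 0 0 60;0.05 0.07 0 0 0 0 60;0 0 0 0 0 0 60;0 0 0 0 0 0 60")

```text
time_s: 18.92
eef_pos: [641.5, 182.6, 270.8]
ee_rot: [0.0, 0.977, 0.212, -0.0]
force: [-0.0, -0.1, 0.3]
grip_width: 0.601
grip_force: 0.0
```

```bash
python3 w.py w5 641.9,182.2,123.3 440.4,150.5,143; python3 - <<'E'
from m import *
p=capture("top");im=p["pixels"][120:290,310:430];cv2.imwrite("pics/t5.png",cv2.resize(im,None,fx=3.4,fy=3.4,interpolation=2))
c=cam(p);print([proj(c,(x,y,z)).round(1) for x,y,z in [(474.5,-244.7,97),(529.1,-219.9,117)]],sense()["time_s"])
E
```

```text
[641.5 182.6 270.8]
(641.9, 182.2, 123.3) [283.  203.7]
(440.4, 150.5, 143.0) [223.4 414.6]
die_85 [ 56.4 325.1] 0.94
die_85 [232.5 365.4] 0.93
die_85 [ 74.5 252.1] 0.87
die_85 [283.2 193.2] 0.82
die_85 [139.2 327.8] 0.8
die_85 [539.1 390.2] 0.79
seat_a [543.6 293.1] 0.94
seat_a [519.5 363.5] 0.77
seat_a [531.4 337.4] 0.65
[array([398.5, 243.5]), array([388.2, 215.5])] 19.1167
```

View pics/t5.png

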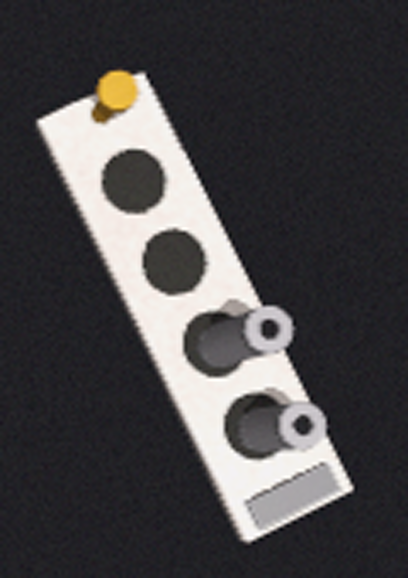

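Both placed dies stand upright on the outer seats; their bores are at about (399,245) and (389,216), within a few mm of the plan. Next I grasp die_125.

Emit:
drive_tool(commands="0.003 -0.003 -0.1 0 0 0 60;0 0 -0.3 0 0 0 60;0 0 -0.3 0 0 0 60;0 0 -0.3 0 0 0 60;0 0 -0.3 0 0 0 60;0 0 -0.25 0 0 0 60;0 0 -0.12 0 0 0 60;0 0 -0.05 0 0 0 60;0 0 0 0 0 0 60;0 0 0 0 0 0 60")

```text
time_s: 19.95
eef_pos: [642.6, 182.4, 100.8]
ee_rot: [0.0, 0.977, 0.212, 0.001]
force: [-0.0, 0.1, 0.8]
grip_width: 0.602
grip_force: 0.0
```

Emit:
drive_tool(commands="0 0 0 0 0 0 45;0 0 0 0 0 0 35;0 0 0 0 0 0 25;0 0 0 0 0 0 20;0 0 0 0 0 0 20;0 0 0 0 0 0 20;0 0 0 0 0 0 20")

```text
time_s: 20.53
eef_pos: [642.4, 182.7, 100.8]
ee_rot: [0.0, 0.977, 0.212, 0.001]
force: [-1.5, 1.1, 5.8]
grip_width: 0.302
grip_force: 59.1
```

Emit:
drive_tool(commands="0 0 0.1 0 0 0 20;0 0 0.25 0 0 0 20;0 0 0.3 0 0 0 20;0 0 0.3 0 0 0 20;0 0 0.3 0 0 0 20;0 -0.1 0.3 0 0 0 20;-0.04 -0.2 0.15 0 0 0 20;-0.05 -0.3 0 0 0 0 20;-0.05 -0.3 0 0 0 0 20;-0.05 -0.3 0 0 0 0 20;-0.05 -0.3 0 0 0 0 20;-0.05 -0.3 0 0 0 0 20;-0.05 -0.3 0 0 0 0 20;-0.05 -0.3 0 0 0 0 20;-0.05 -0.3 0 0 0 0 20;-0.05 -0.3 0 0 0 0 20;-0.05 -0.3 0 0 0 0 20;-0.05 -0.27 0 0 0 0 20;0 -0.2 0 0 0 0 20;0 0 0 0 0 0 20")

```text
time_s: 22.2
eef_pos: [581.9, -198.4, 268.7]
ee_rot: [0.0, 0.978, 0.21, -0.001]
force: [-0.2, -0.1, -5.2]
grip_width: 0.304
grip_force: 60.0
```

Emit:
drive_tool(commands="0 0 0 0 0 0 20;0 0 0 0 0 0 20")

```text
time_s: 22.37
eef_pos: [582.7, -193.9, 269.1]
ee_rot: [-0.0, 0.977, 0.212, -0.0]
force: [0.3, 0.7, -6.3]
grip_width: 0.301
grip_force: 60.0
```

Emit:
drive_tool(commands="0.01 -0.01 -0.15 0 0 0 20;0 0 -0.3 0 0 0 20;0 0 -0.3 0 0 0 20;0 0 -0.3 0 0 0 20;0 0 -0.25 0 0 0 20;0 0 -0.11 0 0 0 20;0 0 -0.05 0 0 0 20;0 0 0 0 0 0 20;0 0 0 0 0 0 20")

```text
time_s: 23.12
eef_pos: [584.6, -195.6, 124.9]
ee_rot: [0.001, 0.977, 0.212, 0.001]
force: [1.0, 0.0, -5.2]
grip_width: 0.303
grip_force: 60.0
```

Emit:
drive_tool(commands="-0.007 0.005 -0.05 0 0 0 20;0 0 -0.04 0 0 0 20;0 0 -0.02 0 0 0 20;0 0 -0.01 0 0 0 20;0 0 0 0 0 0 20;0 0 0 0 0 0 20")

```text
time_s: 23.62
eef_pos: [583.5, -195.1, 112.8]
ee_rot: [0.0, 0.977, 0.212, 0.001]
force: [-2.7, 2.1, 6.9]
grip_width: 0.301
grip_force: 61.5
```

Emit:
drive_tool(commands="0 0 0 0 0 0 35;0 0 0 0 0 0 45;0 0 0 0 0 0 60;0 0 0 0 0 0 60;0 0 0 0 0 0 60;0 0 0.15 0 0 0 60;0 0 0.3 0 0 0 60;0 0 0.35 0 0 0 60;0 0 0.35 0 0 0 60;0 0 0.35 0 0 0 60;0 0 0.3 0 0 0 60")

```text
time_s: 24.53
eef_pos: [583.1, -195.1, 294.0]
ee_rot: [0.001, 0.977, 0.212, 0.001]
force: [1.4, -0.4, -0.0]
grip_width: 0.597
grip_force: 0.0
```

Emit:
drive_tool(commands="-0.12 0.3 0 0 0 0 60;-0.12 0.3 0 0 0 0 60;-0.12 0.3 0 0 0 0 60;-0.12 0.3 0 0 0 0 60;-0.12 0.3 0 0 0 0 60;-0.12 0.3 0 0 0 0 60;-0.12 0.3 0 0 0 0 60;-0.12 0.3 0 0 0 0 60;-0.12 0.3 0 0 0 0 60;-0.12 0.3 0 0 0 0 60;-0.12 0.3 0 0 0 0 60;-0.1 0.17 0 0 0 0 60;0 0 0 0 0 0 60;0 0 0 0 0 0 60")

```text
time_s: 25.7
eef_pos: [441.0, 152.3, 291.5]
ee_rot: [0.0, 0.977, 0.213, 0.0]
force: [0.2, -0.0, -0.2]
grip_width: 0.603
grip_force: 0.0
```

```bash
python3 w.py w6 440.4,150.5,143
```

```text
[441.  152.3 291.5]
(440.4, 150.5, 143.0) [284.1 205.4]
die_85 [ 86.1 150.7] 0.96
die_85 [106.5  45.8] 0.81
die_85 [283.3 195.1] 0.76
die_85 [162.7 179.8] 0.6
```

View pics/w6.png

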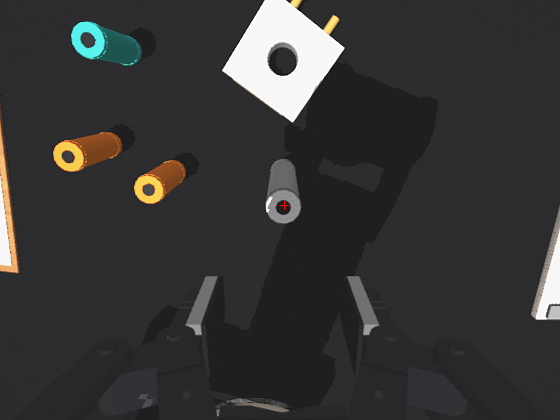

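die_145's bore at (284,206) matches the prediction, and the block is now empty. Grasping.

Emit:
drive_tool(commands="-0.008 -0.02 -0.1 0 0 0 60;0 0 -0.3 0 0 0 60;0 0 -0.3 0 0 0 60;0 0 -0.3 0 0 0 60;0 0 -0.3 0 0 0 60;0 0 -0.25 0 0 0 60;0 0 -0.12 0 0 0 60;0 0 -0.05 0 0 0 60;0 0 0 0 0 0 60;0 0 0 0 0 0 60")

```text
time_s: 26.68
eef_pos: [441.1, 149.5, 119.9]
ee_rot: [0.0, 0.977, 0.211, 0.001]
force: [0.0, 0.5, 0.7]
grip_width: 0.601
grip_force: 0.0
```

Emit:
drive_tool(commands="0 0 0 0 0 0 45;0 0 0 0 0 0 35;0 0 0 0 0 0 25;0 0 0 0 0 0 20;0 0 0 0 0 0 20;0 0 0 0 0 0 20;0 0 0 0 0 0 20")

```text
time_s: 27.27
eef_pos: [440.8, 150.3, 120.3]
ee_rot: [-0.0, 0.977, 0.212, 0.001]
force: [-1.5, 1.4, 6.0]
grip_width: 0.305
grip_force: 58.9
```

Emit:
drive_tool(commands="0 0 0.1 0 0 0 20;0 0 0.25 0 0 0 20;0 0 0.3 0 0 0 20;0 0 0.3 0 0 0 20;0 0 0.3 0 0 0 20;0 0 0.3 0 0 0 20;0.05 -0.1 0.3 0 0 0 20;0.1 -0.2 0.1 0 0 0 20;0.17 -0.26 0 0 0 0 20;0.17 -0.26 0 0 0 0 20;0.17 -0.26 0 0 0 0 20;0.17 -0.26 0 0 0 0 20;0.17 -0.26 0 0 0 0 20;0.17 -0.26 0 0 0 0 20;0.17 -0.26 0 0 0 0 20;0.17 -0.26 0 0 0 0 20;0.17 -0.26 0 0 0 0 20;0.17 -0.26 0 0 0 0 20;0.08 -0.2 0 0 0 0 20;0.04 -0.1 0 0 0 0 20")

```text
time_s: 28.93
eef_pos: [637.7, -172.8, 312.3]
ee_rot: [-0.001, 0.978, 0.211, -0.001]
force: [-0.8, -0.9, -6.2]
grip_width: 0.302
grip_force: 60.3
```

Emit:
drive_tool(commands="0 0 0 0 0 0 20;0 0 0 0 0 0 20;0 0 0 0 0 0 20")

```text
time_s: 29.18
eef_pos: [637.1, -169.2, 314.0]
ee_rot: [-0.0, 0.977, 0.212, -0.0]
force: [-0.2, 1.2, -6.6]
grip_width: 0.303
grip_force: 60.3
```

Emit:
drive_tool(commands="0.01 -0.01 -0.15 0 0 0 20;0 0 -0.3 0 0 0 20;0 0 -0.3 0 0 0 20;0 0 -0.3 0 0 0 20;0 0 -0.3 0 0 0 20;0 0 -0.2 0 0 0 20;0 0 -0.1 0 0 0 20;0 0 -0.05 0 0 0 20;0 0 0 0 0 0 20;0 0 0 0 0 0 20")

```text
time_s: 30.02
eef_pos: [638.9, -171.0, 145.9]
ee_rot: [0.001, 0.977, 0.212, 0.001]
force: [-0.5, -0.0, -4.2]
grip_width: 0.303
grip_force: 60.3
```

Emit:
drive_tool(commands="-0.007 0.005 -0.06 0 0 0 20;0 0 -0.04 0 0 0 20;0 0 -0.025 0 0 0 20;0 0 -0.01 0 0 0 20;0 0 0 0 0 0 20;0 0 0 0 0 0 20")

```text
time_s: 30.52
eef_pos: [638.0, -170.6, 132.4]
ee_rot: [0.0, 0.977, 0.212, 0.001]
force: [-3.3, 2.2, 6.2]
grip_width: 0.304
grip_force: 61.8
```

Emit:
drive_tool(commands="0 0 0 0 0 0 35;0 0 0 0 0 0 45;0 0 0 0 0 0 60;0 0 0 0 0 0 60;0 0 0 0 0 0 60;0 0 0.15 0 0 0 60;0 0 0.3 0 0 0 60;0 0 0.35 0 0 0 60;0 0 0.35 0 0 0 60;0 0 0.3 0 0 0 60;-0.1 0.3 0 0 0 0 60;-0.1 0.3 0 0 0 0 60;-0.1 0.3 0 0 0 0 60;-0.1 0.3 0 0 0 0 60;-0.1 0.3 0 0 0 0 60;-0.1 0.3 0 0 0 0 60;-0.1 0.3 0 0 0 0 60;0 0 0 0 0 0 60;0 0 0 0 0 0 60")

```text
time_s: 32.1
eef_pos: [567.5, 40.4, 276.2]
ee_rot: [0.0, 0.977, 0.213, 0.0]
force: [-0.3, -1.1, 0.4]
grip_width: 0.599
grip_force: 0.0
```

```bash
python3 - <<'E'
from m import *
o=[]
for n,(y0,y1,x0,x1) in [("top",(120,290,310,430)),("side",(90,210,200,370))]:
    p=capture(n);c=cam(p);im=p["pixels"].copy()
    for x,y,z in [(474.5,-244.7,97),(529.1,-219.9,117),(583.8,-195,137),(638.1,-170.5,157)]:
        e=proj(c,(x,y,z)); b=bore(p["pixels"],e); print(n,e.round(1),b.round(1),(at_z(c,b,z)-[x,y,z]).round(1))
    o.append(cv2.resize(im[y0:y1,x0:x1],(400*(x1-x0)//(y1-y0) if n=="top" else 500,400 if n=="top" else 400),interpolation=2))
cv2.imwrite("pics/fin.png",np.hstack(o)); print(o[0].shape,o[1].shape)
E
```

```text
top [398.5 243.5] [398.6 244.6] [-2.2 -0.1  0. ]
top [388.2 215.5] [388.7 216.2] [-1.5 -1.1  0. ]
top [377.4 186.4] [377.8 187.1] [-1.3 -0.7  0. ]
top [366.4 156.3] [366.5 156.9] [-1.2 -0.1  0. ]
side [325.3 141.1] [324.5 134.1] [  3.4 -33.5   0. ]
side [302.  137.5] [302.5 130.2] [  1.6 -35.2   0. ]
side [277.2 133.8] [273.4 133.5] [ 8.8 -0.5  0. ]
side [251.3 129.8] [251.3 122.3] [  6.  -34.7   0. ]
(400, 282, 3) (400, 500, 3)
```

View pics/fin.png

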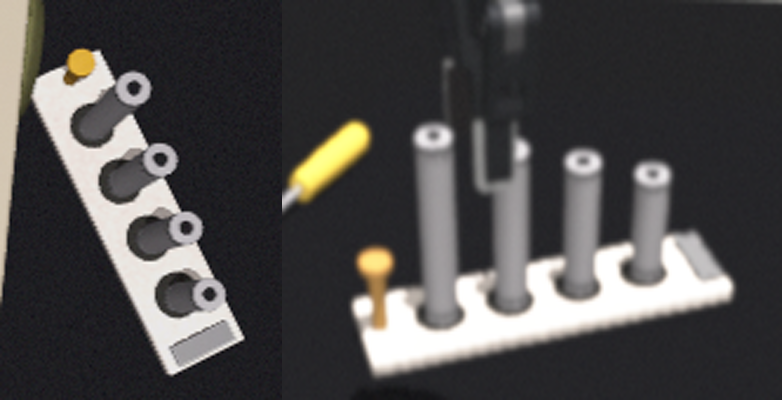

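The picture shows all four dies upright in their seats, longest beside the post and shorter away from it. In the top view they are within about 2 mm of the seat centres, and the gripper is clear of everything.

```bash
python3 -c "from rig import *; print(finish_job())"
```

```text
the job is handed in; nothing more can be done
None
```

All four dies stand upright on the rack, longest next to the post down to shortest at the far end, each within about 2 mm of its seat centre by the top camera; the job was handed in at about 32 s of the 141 s allowed, and no verdict came back.

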